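Shut the soap carton and hold the spring clip open around its card edge

TASK

Shut the soap carton's lid fully. Then take the steel spring clip off its stand by squeezing its handles, and bring it jaws-down over the middle of the carton's upright double card edge (front tongue and lid lip together), with one jaw well down on each side. Finish there still holding the clip: squeezed wide open, still, touching neither the carton nor its lid, so that a label can be slipped in before it bites; leave the other things on the shelf where they are.

Things in the scene. Friction and masses are not known exactly. Their poses are not given: they have to be found in the camera images.
- carton: Cardboard soap carton fixed to the shelf, left or right: 160 (x) x 140 (y) x 100 mm high, hinged lid. Origin: centre of its underside; +z up; its front (-x side) faces the robot, turned up to 0.3 rad. On the front an upright card tongue, 2.5 mm thick, 120 mm wide (y), at carton x = -82.5 to -80 mm, rises 40 mm above the rim, to z = 140 mm.
- carton_lid (a joint): Lid angle, rad: 0 shut (stop), growing as its front rises; starts at 0.4 to 0.8. Stiff hinge along carton y at lid_hinge: it stays where it is left; 1 to 2 N pressed on the lid moves it down. The lid is a 4 mm plate, 160 mm from hinge to front, 144 mm wide; its underside passes through the hinge axis, so its top face is at carton z = 104 mm when shut.
- lid_hinge (a point): Lid hinge axis, middle of the carton's far (+x) top rim: carton (80, 0, 100) mm.
- lid_press (a point): Point on the lid's top face, on its midline, 90 mm from the hinge: a good place to press it down. Moves with the lid.
- card_top (a point): Middle of the top of the double card edge once the lid is shut: carton (-79.75, 0, 140) mm. The lid's upturned front lip, 2.5 mm thick, 120 mm wide, rises 36 mm square to the lid's top face; shut, it stands 0.5 mm behind the tongue (carton x = -79.5 to -77 mm), tops level: a 5.5 mm thick edge running along carton y. This point is fixed to the carton.
- clip_stand: Fixed wood block 80 (x) x 100 (y) x 22 mm high with an upright steel strip, 4 mm thick (along x), 60 mm wide (y), its top at z = 70 mm. Origin: centre of its underside. The clip starts biting on the strip.
- clip: Steel spring clip, about 70 g, jaws down, two levers: this body is one, with the pivot. Origin: on the pivot axis, mid-width, 95 mm above the shelf at the start. y: pivot axis; z: from jaws to handles; this lever is on the +x side, the other on -x. Handles: plates 30 mm wide (y), splayed 0.35 rad each, ends 41 mm above the pivot and 54 mm apart over the outsides.
- clip_jaw (a joint): Clip opening, rad: 0 biting the 4 mm strip, -0.085 closed on nothing, 0.70 open stop. A spring closes it: squeezing the handles along clip x takes 4.5 N at first, 10 N at the stop; 20 to 25 N of grip holds it there. At the stop the handles are parallel, 22 mm over the outsides, reaching 48 mm above the pivot; each lever has then turned 0.35 rad if squeezed evenly.
- tip_a (a point): Lower inner edge, mid-width, of the jaw of clip (its +x side). Jaws are plates 36 mm wide (y), 3 mm thick, reaching 45 mm below the pivot; at the open stop the two tips are about 35 mm apart and 42 mm below the pivot.
- tip_b (a point): Lower inner edge, mid-width, of the other jaw (its -x side).
- mugs: Bystander: two stacked steel mugs, 80 mm across, 118 mm high; origin under the centre.
- scoop: Bystander: orange plastic scoop, cup 64 mm across and 50 mm high, flat handle; origin under the cup.
- scrub_brush: Bystander: scrubbing brush 130 x 50 x 40 mm; origin under the centre.
- soap_dish: Bystander: metal dish 110 x 80 mm with a bar of soap, 30 mm high; origin under the centre.
- basin: Bystander: steel bowl 170 mm across, 70 mm high; origin under the centre.
- bottle: Bystander: white bottle 68 mm across, 190 mm high; origin under the centre.
- wood_peg: Bystander: wooden clothes peg 75 mm long, lying flat, 12 mm high; origin under the centre.
Not all that is in view belongs to the job. Leave any green or red look-alike of the clip alone.

How it is judged (in metres and radians):
On the way, in this order (a step that is already met when the one before it is completed fails the run):
1. the lid is shut (value of joint carton_lid below 0.05 rad), for 0.2 s.
2. the clip is lifted off its stand in the fingers (contact force between the fingers and clip above 2 N and contact force between clip and clip_stand below 0.1 N and z of clip in the frame of clip_stand above 0.125 m), for 0.2 s.
At the end, for the whole second after the job is handed in: Lid below 0.05 rad. Clip in the fingers (over 3 N), still, opened past 0.45 rad, touching neither carton nor stand; one jaw tip in front of the tongue, one behind the lip, each 2 mm or more clear of the card, 10 to 35 mm below its top and within 30 mm of its middle (value of joint carton_lid below 0.05 rad and value of joint clip_jaw above 0.45 rad and contact force between the fingers and clip above 3 N and contact force between clip and carton below 0.2 N and contact force between clip and clip_stand below 0.2 N and linear speed of clip below 0.03 m/s and z of tip_a in the frame of carton between 0.105 and 0.13 m and y of tip_a in the frame of carton between -0.03 and 0.03 m and z of tip_b in the frame of carton between 0.105 and 0.13 m and y of tip_b in the frame of carton between -0.03 and 0.03 m and ((x of tip_a in the frame of carton below -0.0845 m and x of tip_b in the frame of carton above -0.075 m) or (x of tip_b in the frame of carton below -0.0845 m and x of tip_a in the frame of carton above -0.075 m))); the arm keeps its last pose, push and grip.
It fails at once if a bystander is moved more than 30 mm (distance of any of mugs, scoop, scrub_brush, soap_dish, basin, bottle, wood_peg from where it was at the start of the episode above 0.03 m).
It also fails if it takes over 58 s, if anything falls off the work surface, if the arm or the gripper's body presses on something with over 40 N, if the wrist force passes 120 N, or if a joint passes its speed limit or range.

ROBOT

A 6-joint arm with a two-finger parallel gripper is mounted at the origin on the work surface. World frame = base frame: x ahead of the robot, y to its left, z up, the work surface at z = 0. Lengths are in m, angles in degrees, forces in N, time in s.
With the tool pointing down it reaches from about 0.25 to 0.8 m from the base axis. Payload 8.5 kg.
Tool frame: the origin (TCP) lies between the finger pads; the fingertips stand 22 mm ahead of it and the grasp point (between the pads) lies 3 mm ahead of it; z points along the fingers, y is the line along which they close (so a half turn about z gives the same grasp; the last joint's range is limited). The gripper opens to 85 mm and grips with 20 to 120 N. Pads are 22 mm wide; open, the fingers measure 114 mm over their backs; the gripper's body (76 mm by 85 mm) begins 54 mm behind the grasp point. The pads swing forward as they close: fully open they stand 13 mm farther back than shut.
Start: joints at [-77.006, 13.648, -0.773, 75.585, 0, 90], TCP at [0.118, -0.512, 0.227] pointing down, gripper open.
Joint ranges: [-152.45, 152.45], [-59.26, 108.67], [-65.41, 83.53], [-104.44, 129.93], [-82.83, 76.93], [-180, 180]. Speed limits (degrees/s): [127.2, 127.2, 159.86, 180, 180, 180].

INTERFACE

Orientations are given as [roll, pitch, yaw] about the fixed x, y, z axes, in that order (R = Rz(yaw) Ry(pitch) Rx(roll)).
In Python, from station import telemetry, optics, job gives the robot as it stands.
- The arm moves only by the shell command python3 -m inch 'ROWS' [OPENING]. ROWS is JSON, a list that holds one entry, the list of rows, each a list of 6 numbers: the shift along the tool's x, y, z in units of 40 mm (1.0 is 40 mm), then the turn, a rotation vector about the tool's x, y, z in units of 5 degrees (1.0 is 5 degrees). A call has 1 to 12 rows; each row shifts and turns the commanded pose from where the row before left it, along the tool's axes as they then stand; what a row does not reach is not made up. A row lasts 1/10 s, in which the tool goes at most 50 mm and 8.59 degrees, less where a joint would pass 70% of its speed; a pose out of reach is approached as far as the arm can. A call is refused whole if a number of a shift passes 1 or a number of a turn 1, either way. A call with a gripper value outside its range is refused whole. OPENING is the opening, from -1 (shut) to 1 (fully open), set as the call begins (- or left out, the last holds). The fingers move at their own pace and stop on an object; the grip force is fixed at half the most. Time passes only in rows, so rows that do not move let the fingers close. It gives the time, the measured TCP pose, the force, the opening and the grip force at its end, in the units of the state.
- telemetry.sense(): the state, without advancing time (a new reading comes with each control period).
- optics.grab_frame(name): name is "scene" or "top" or "wrist"; returns (picture, depth): 480x640x3 uint8, red, green, blue; 480x640 float32, m along the optical axis (not along the pixel's ray), 0 where there is no reading.
- optics.camera_info(name): a dict with "mtx" (3x3 intrinsics, pixels), "k1" (the pictures are not rectified: a ray, as slopes to the right and down, at radius r is drawn at 1 + k1 r^2 times it, then the intrinsics apply), "xyz" and "orientation" of the camera in the world; the wrist camera has in their place "tool_from_camera" (4x4, takes a point from camera to tool coordinates, whose origin is the TCP and whose axes are the flange's). Camera axes: x right, y down, z forward; pixel columns grow to the right and rows downward; lengths in m; the calibration is good to about 2 mm. A picture is of the moment at which its call begins: read the wrist's pose just before it. camera_info takes no time and is no camera call.
- job.hand_in(): hands the job in; it is judged then, once.
The state is a dict: "clock": time; "joints": joint angles; "qvel": joint speeds; "tau": joint torques, N m; "tool_pos": TCP position; "ee_rot": TCP orientation; "force": force on the tool from outside, world axes, zero at the start; "wrist_torque": the same for the moment, N m; "opening": finger opening in m; "finger_force": force on a finger pad.
Only numpy, scipy, OpenCV 4.12 (cv2) and the standard library are available. Lean on these libraries where they do the work, as an engineer would, in place of code of your own. Each camera call takes 0.05 s, during which the arm holds its last target. There are 200 camera calls.

## Working session

There is one attempt and no reset: what is moved stays moved. The work goes in short steps, Python scripts to look and compute and a shell command to move; the robot and the scene stay as the last step left them, time stands still between calls to the robot, and variables do not carry over. Pictures are saved under pics/ and viewed, at most 10 in all, crops included, and the job is handed in when it is done.

```bash
mkdir -p pics
cat > h.py <<'E'
import numpy as np, cv2
from scipy.spatial.transform import Rotation as R
from station import telemetry, optics, job
def cam(name):
    s=telemetry.sense(); i=optics.camera_info(name); im,d=optics.grab_frame(name)
    if name=="wrist":
        T=np.eye(4);T[:3,:3]=R.from_euler('xyz',s['ee_rot'],degrees=True).as_matrix();T[:3,3]=s['tool_pos']
        T=T@np.array(i['tool_from_camera'])
    else:
        T=np.eye(4);T[:3,:3]=R.from_euler('xyz',i['orientation'],degrees=True).as_matrix();T[:3,3]=i['xyz']
    K=np.array(i['mtx']);k=i['k1']
    v,u=np.mgrid[:480,:640].astype(np.float32)
    p=cv2.undistortPoints(np.stack([u.ravel(),v.ravel()],1)[:,None],K,np.array([k,0,0,0.])).reshape(480,640,2)
    P=np.dstack([p*d[...,None],d])@T[:3,:3].T+T[:3,3]; P[d==0]=np.nan
    return im,d,P
def save(im,f): cv2.imwrite('pics/'+f,cv2.cvtColor(im,cv2.COLOR_RGB2BGR))
E
python3 - <<'E'
from h import *
print(telemetry.sense())
for n in("scene","top"):
    i=optics.camera_info(n);print(n,i)
    im,d,P=cam(n);save(im,n+'1.png');np.savez(n+'1.npz',im=im,P=P)
E
```

```text
{'clock': 0.0, 'joints': array([-7.70061978e+01,  1.36803827e+01, -8.15593648e-01,  7.55847651e+01,
       -1.21395512e-03,  9.00008258e+01]), 'qvel': array([-0.0770274 , -0.00936257,  0.00630867,  0.01489944, -0.00861114,
        0.01329807]), 'tau': array([-2.10503138e-03, -5.38774645e+01,  3.46443129e+01,  1.83151133e-02,
       -1.52400694e-04, -2.78193357e-05]), 'tool_pos': array([ 0.1179447 , -0.51115613,  0.22689206]), 'ee_rot': array([-1.79919259e+02,  1.21511757e-03,  1.29929781e+01]), 'force': array([-0.1113659 , -0.46210295, -0.32301162]), 'wrist_torque': array([-0.03491675, -0.02651399, -0.00517093]), 'finger_force': 0.0, 'opening': 0.0852209284393665}
scene {'mtx': array([[450.62133033,   0.        , 318.49838533],
       [  0.        , 450.62133033, 249.15555439],
       [  0.        ,   0.        ,   1.        ]]), 'k1': 0.002805990597749406, 'xyz': array([ 1.34540142, -0.27653336,  0.90691133]), 'orientation': array([-132.8795287 ,    0.84613297,   70.16161673])}
top {'mtx': array([[546.12182296,   0.        , 323.8261564 ],
       [  0.        , 546.12182296, 241.07536493],
       [  0.        ,   0.        ,   1.        ]]), 'k1': -0.012406569613818764, 'xyz': array([0.3997147 , 0.002125  , 1.38365775]), 'orientation': array([-174.01667677,    0.41619762,  -90.76246358])}
```

View pics/scene1.png

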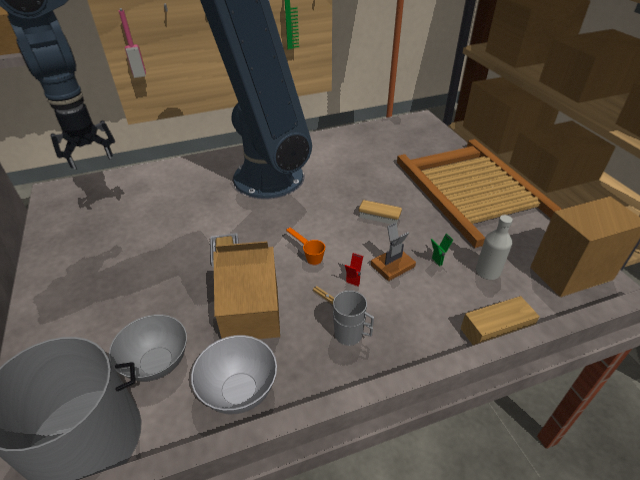

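View pics/top1.png

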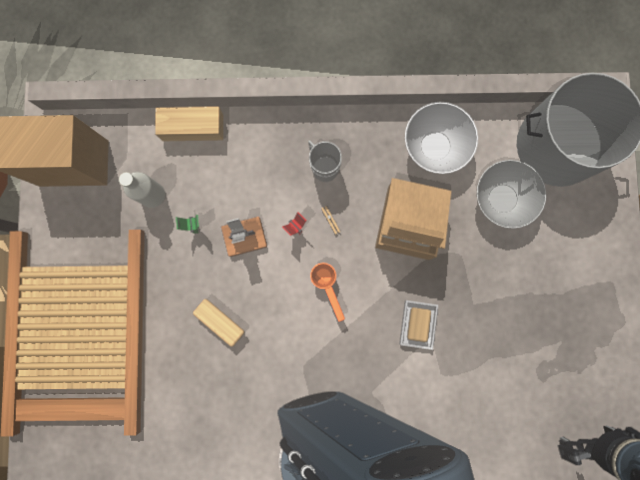

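The scene picture shows the carton at (245,290), lid partly raised. The grey clip on its wooden stand is at (395,250) in the scene picture and (240,232) in the top picture. Candidates for the clip in the top picture are grey (240,232), red (293,224) and green (188,224). The grey steel one on the wood stand with a strip fits the description. I'll confirm it in a crop.

Run:
```python
from h import *
t=np.load('top1.npz');s=np.load('scene1.npz')
a=cv2.resize(t['im'][205:265,205:285],(400,300),interpolation=cv2.INTER_CUBIC)
b=cv2.resize(s['im'][215:290,350:450],(400,300),interpolation=cv2.INTER_CUBIC)
c=cv2.resize(t['im'][170:260,370:490],(400,300),interpolation=cv2.INTER_CUBIC)
e=cv2.resize(s['im'][225:345,200:360][:, :160],(400,300),interpolation=cv2.INTER_CUBIC)
save(np.vstack([np.hstack([a,b]),np.hstack([c,e])]),'crop1.png')
for n,P in(('t',t['P']),('s',s['P'])):
    # stand region points by height
    m=(P[...,2]>0.012)&(P[...,0]>.3)&(P[...,0]<.56)&(P[...,1]>.1)&(P[...,1]<.3)
    lab=cv2.connectedComponents(m.astype(np.uint8))[1]
    for k in range(1,lab.max()+1):
        q=P[lab==k]
        if len(q)>60:
            print(n,'comp',len(q),q.mean(0).round(3),q.min(0).round(3),q.max(0).round(3))
    m=(P[...,2]>0.06)&(P[...,0]>.3)&(P[...,0]<.65)&(P[...,1]>-.35)&(P[...,1]<-.08)
    q=P[m];print(n,'carton',len(q),q.min(0).round(3),q.max(0).round(3))
```

```text
t comp 749 [0.538 0.211 0.04 ] [0.508 0.156 0.012] [0.56  0.264 0.141]
t comp 795 [0.34  0.261 0.04 ] [0.3   0.21  0.026] [0.399 0.3   0.048]
t carton 3660 [ 0.493 -0.291  0.06 ] [ 0.65  -0.118  0.207]
s comp 485 [0.352 0.26  0.033] [0.3   0.213 0.013] [0.402 0.3   0.043]
s comp 161 [0.545 0.211 0.115] [0.531 0.194 0.094] [0.56  0.228 0.138]
s comp 69 [0.555 0.243 0.034] [0.539 0.226 0.016] [0.56  0.262 0.074]
s comp 117 [0.543 0.179 0.02 ] [0.523 0.157 0.013] [0.56  0.209 0.025]
s carton 3688 [ 0.51  -0.29   0.063] [ 0.65  -0.116  0.202]
```

View pics/crop1.png

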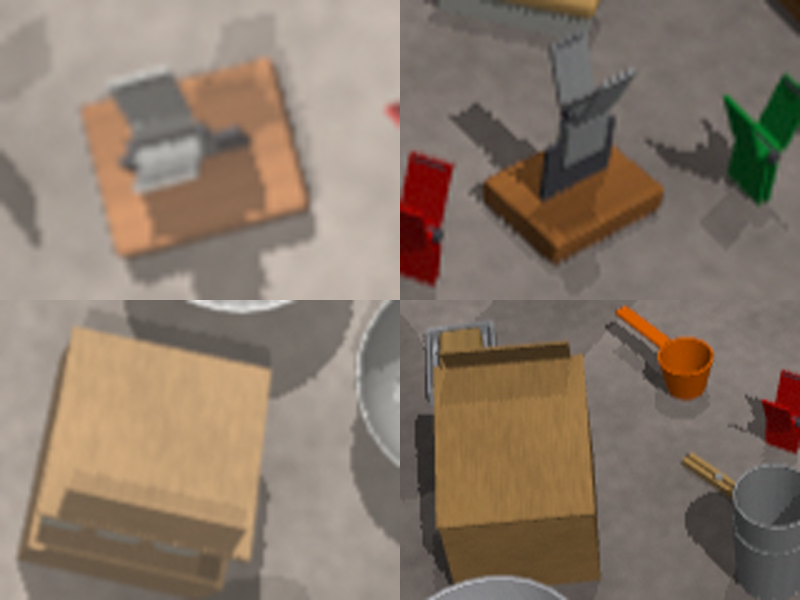

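The crop shows the grey steel clip biting the strip on the wood block, off-centre towards one end of the strip. The red and green ones are look-alikes. The carton lid is ajar, with its lip raised behind the tongue.

```bash
cat > fit.py <<'E'
from h import *
from scipy.optimize import least_squares
def lid(P,c=(.60,-.205)):
    m=(P[...,2]>0.09)&(np.hypot(P[...,0]-c[0],P[...,1]-c[1])<.13)
    q=P[m]; best=None; rng=np.random.default_rng(0)
    for _ in range(300):
        a=q[rng.choice(len(q),3,False)];n=np.cross(a[1]-a[0],a[2]-a[0])
        if np.linalg.norm(n)<1e-6: continue
        n/=np.linalg.norm(n); n*=np.sign(n[2]); k=abs((q-a[0])@n)<.004
        if n[2]>.5 and (best is None or k.sum()>best.sum()): best=k
    L=q[best];c0=L.mean(0);n=np.linalg.svd(L-c0)[2][2];n*=np.sign(n[2])
    th=np.arccos(n[2]); yaw=np.arctan2(n[1],n[0])
    return L,q,n,c0,th,yaw
if __name__=='__main__':
    for f in('top1','scene1'):
        P=np.load(f+'.npz')['P'];L,q,n,c0,th,yaw=lid(P)
        # rectangle within plane
        ey=np.array([-np.sin(yaw),np.cos(yaw),0]);ex=np.cross(ey,n)
        A=np.c_[(L-c0)@ex,(L-c0)@ey]; r=cv2.minAreaRect(A.astype(np.float32))
        cen=c0+ex*r[0][0]+ey*r[0][1]
        print(f,len(L),'th',th.round(3),'yaw',np.degrees(yaw).round(2),'rect',np.round(r[1],3),round(r[2],1),'cen',cen.round(4))
        pe=np.percentile(A,[.5,99.5],axis=0);back=c0+ex*pe[1,0]+ey*pe[:,1].mean();print('  back edge mid',back.round(4),'ylen',np.ptp(pe[:,1]).round(3),'xlen',np.ptp(pe[:,0]).round(3))
        u=np.array([np.cos(yaw),np.sin(yaw),0])
        T=P[(P[...,2]>.105)&(P[...,2]<.15)]
        T=T[np.hypot(T[:,0]-.515,T[:,1]+.2)<.09]; T=T[(T-c0)@n< -.01]
        if len(T)>5: print('  tongue?',len(T),T.mean(0).round(4),T.min(0).round(3),T.max(0).round(3))
        # stand
        near=np.hypot(P[...,0]-.54,P[...,1]-.21)<.075
        B=P[near&(abs(P[...,2]-.022)<.006)];rr=cv2.minAreaRect(B[:,:2].astype(np.float32));print('  block',np.round(rr[0],4),np.round(rr[1],3),rr[2], B[:,2].mean())
        C=P[near&(P[...,2]>.085)]
        rr=cv2.minAreaRect(C[:,:2].astype(np.float32));print('  clip',len(C),C.mean(0).round(4),np.round(rr[0],4),np.round(rr[1],3),rr[2],'z',C[:,2].min(),C[:,2].max())
        S=P[near&(P[...,2]>.04)&(P[...,2]<.078)]
        print('  strip',len(S),S.mean(0).round(4),S.min(0).round(3),S.max(0).round(3))
E
python3 fit.py
```

```text
top1 2964 th 0.419 yaw -12.84 rect [0.145 0.164] 89.4 cen [ 0.5949 -0.206   0.1373]
  back edge mid [ 0.6666 -0.222   0.1045] ylen 0.143 xlen 0.161
  tongue? 156 [ 0.508  -0.1838  0.1291] [ 0.493 -0.253  0.105] [ 0.556 -0.125  0.146]
  block [0.5571 0.213 ] [0.08  0.101] 13.669489860534668 0.022248303350247068
  clip 317 [0.5608 0.2153 0.1133] [0.5574 0.2148] [0.054 0.038] 15.10896110534668 z 0.08833579182974627 0.1419305116103553
  strip 39 [0.5586 0.2031 0.0617] [0.548 0.184 0.041] [0.565 0.242 0.077]
scene1 3831 th 0.423 yaw -13.73 rect [0.163 0.144] 0.0 cen [ 0.5994 -0.2049  0.1346]
  back edge mid [ 0.6701 -0.2219  0.1019] ylen 0.143 xlen 0.158
  block [0.5632 0.2135] [0.082 0.102] 14.01794719696045 0.020580685448290035
  clip 260 [0.5573 0.2123 0.1138] [0.5625 0.214 ] [0.058 0.036] 12.701215744018555 z 0.08731946020429182 0.1391878186246175
  strip 154 [0.5649 0.2118 0.0599] [0.554 0.185 0.04 ] [0.574 0.243 0.078]
```

```bash
cat >> h.py <<'E'
def go(target,yaw=None):
    s=telemetry.sense();M=R.from_euler('xyz',s['ee_rot'],degrees=True)
    d=M.inv().apply(np.array(target)-s['tool_pos'])/.04
    print('pos',s['tool_pos'].round(4),'rot',s['ee_rot'].round(2),'t',round(s['clock'],2),'shift units',d.round(2))
    if yaw is not None:
        print('turn units',((M.inv()*R.from_euler('xyz',[180,0,yaw],degrees=True)).as_rotvec(degrees=True)/5).round(2))
E
python3 -m inch '[[[0.94,-0.35,-0.2,0,0,-0.6],[0.98,-0.28,-0.2,0,0,-0.6],[1,-0.23,-0.2,0,0,-0.6],[1,-0.18,-0.2,0,0,-0.6],[1,-0.12,-0.1,0,0,-0.6],[1,-0.07,0,0,0,-0.6],[1,0,0,0,0,-0.6],[1,0.05,0,0,0,-0.6],[1,0.1,0,0,0,-0.6],[1,0.15,0,0,0,-0.6],[0,0,0,0,0,-1],[0,0,0,0,0,-1]]]' -1
python3 -c "
from h import *
go([.589,-.203,.25],76.7)"
```

```text
clock: 1.3
tool_pos: [0.462, -0.2976, 0.2627]
ee_rot: [-179.9, 0.0, 53.3]
force: [-0.5, 0.2, 0.3]
opening: -0.0
finger_force: 0.0
pos [ 0.462  -0.2976  0.2627] rot [-179.92    0.     53.34] t 1.3 shift units [3.79 1.14 0.32]
turn units [-0.02 -0.   -4.67]
```

```bash
python3 -m inch '[[[0.95,0.28,0,0,0,0],[0.95,0.28,0,0,0,0],[0.95,0.28,0,0,0,0],[0.94,0.3,0.3,0,0,0],[0,0,0,0,0,-0.93],[0,0,0,0,0,-0.93],[0,0,0,0,0,-0.93],[0,0,0,0,0,-0.93],[0,0,0,0,0,-0.93],[0,0,0,0,0,0]]]'
python3 -c "
from h import *
go([.589,-.203,.125],76.7)"
```

```text
clock: 2.3
tool_pos: [0.5885, -0.205, 0.251]
ee_rot: [-179.9, -0.0, 76.3]
force: [0.2, 0.1, 0.5]
opening: 0.0001
finger_force: 0.0
pos [ 0.5885 -0.205   0.251 ] rot [-1.7994e+02 -1.0000e-02  7.6310e+01] t 2.3 shift units [0.05 0.   3.15]
turn units [-0.01 -0.   -0.08]
```

```bash
python3 -m inch '[[[0,0,0.5,0,0,0],[0,0,0.5,0,0,0],[0,0,0.5,0,0,0],[0,0,0.3,0,0,0],[0,0,0.3,0,0,0],[0,0,0.3,0,0,0],[0,0,0.3,0,0,0],[0,0,0.2,0,0,0],[0,0,0.15,0,0,0],[0,0,0,0,0,0]]]'
```

```text
clock: 3.3
tool_pos: [0.5883, -0.2049, 0.1288]
ee_rot: [-179.9, -0.0, 76.2]
force: [-0.1, 0.3, -1.2]
opening: -0.0
finger_force: 0.0
```

```bash
python3 -m inch '[[[0,0,0.1,0,0,0],[0,0,0.08,0,0,0],[0,0,0,0,0,0],[0,0,0,0,0,0]]]'
```

```text
clock: 3.7
tool_pos: [0.5887, -0.2051, 0.1224]
ee_rot: [180.0, -0.0, 76.2]
force: [0.0, 0.7, -0.8]
opening: 0.0001
finger_force: 0.0
```

```bash
python3 -m inch '[[[0,0,0.05,0,0,0],[0,0,0.05,0,0,0],[0,0,0,0,0,0],[0,0,0,0,0,0]]]'
python3 - <<'E'
from h import *
for n in('scene','top'):
    im,d,P=cam(n);np.savez(n+'2.npz',im=im,P=P)
    a=im[215:345,180:340] if n=='scene' else im[165:285,340:500]
    save(cv2.resize(a,(640,480)),n+'2.png')
from fit import lid
for f in('top2','scene2'):
    L,q,n,c0,th,yaw=lid(np.load(f+'.npz')['P']);print(f,len(L),th,np.degrees(yaw),c0)
E
```

```text
clock: 4.1
tool_pos: [0.5886, -0.205, 0.1182]
ee_rot: [-180.0, -0.0, 76.2]
force: [-0.2, -0.6, -0.3]
opening: 0.0001
finger_force: 0.0
top2 4353 0.35661163271423896 -10.61624821630253 [ 0.55036595 -0.19286684  0.6328358 ]
scene2 2453 0.18358994602128928 -11.690332667759389 [ 0.60122145 -0.20275795  0.11680179]
```

View pics/scene2.png

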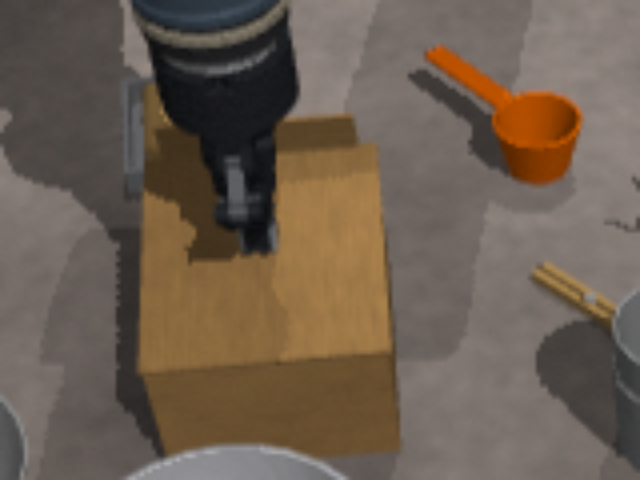

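The gripper stands on the lid, which is now nearly shut (about 0.18 rad). The lid middle is at (265,260) and the lip is up at (330,130). I'll keep pressing until there's a firm reaction.

```bash
for i in 1; do python3 -m inch '[[[0,0,0.05,0,0,0],[0,0,0.05,0,0,0],[0,0,0.05,0,0,0],[0,0,0,0,0,0]]]'; done
python3 - <<'E'
from h import *
from fit import lid
im,d,P=cam('scene');L,q,n,c0,th,yaw=lid(P);print(th,np.degrees(yaw),c0,len(L))
im,d,P=cam('wrist');save(im,'w1.png')
E
```

```text
clock: 4.6
tool_pos: [0.5885, -0.205, 0.1119]
ee_rot: [-180.0, -0.0, 76.2]
force: [0.6, -0.3, -0.7]
opening: 0.0002
finger_force: 0.0
0.39515735811917524 -10.16841147355385 [ 0.56109715 -0.19288607  0.61959598] 2450
```

View pics/w1.png

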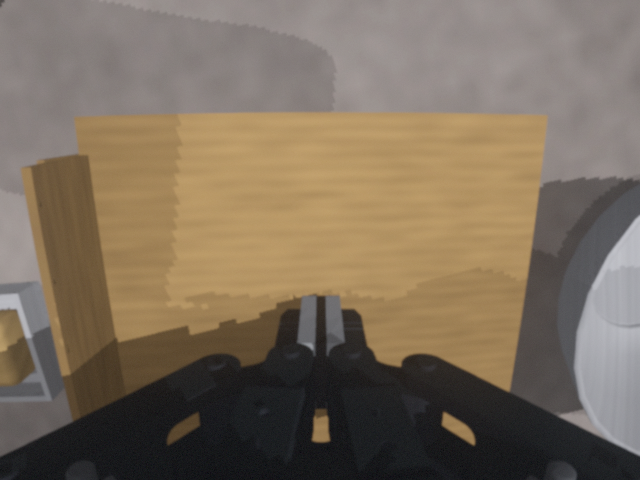

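The wrist picture shows the lid plate (80–545, 115–300), the lip at the left (60,290) and the fingertips at (320,300) above or on the lid. I'll measure the lid plane from the wrist depth.

```bash
cat >> h.py <<'E'
def wlid():
    im,d,P=cam('wrist');q=P[130:285,190:500].reshape(-1,3);q=q[~np.isnan(q[:,0])]
    for _ in range(3):
        c=q.mean(0);n=np.linalg.svd((q-c)[::7],full_matrices=False)[2][2];n*=np.sign(n[2]);q=q[abs((q-c)@n)<.004]
    s=telemetry.sense();tp=s['tool_pos']
    print('tilt',np.arccos(n[2]).round(3),'yaw',np.degrees(np.arctan2(n[1],n[0])).round(1),'c',c.round(4),'lid z under tcp',(c[2]-((tp-c)[:2]@n[:2])/n[2]).round(4),'tcp',tp.round(4),'F',s['force'].round(1))
E
python3 -c "
from h import *
wlid()"
python3 -m inch '[[[0,0,0.05,0,0,0],[0,0,0.05,0,0,0],[0,0,0.05,0,0,0],[0,0,0,0,0,0]]]'
python3 -c "
from h import *
wlid()"
```

```text
tilt 0.13 yaw -13.5 c [ 0.6075 -0.1675  0.113 ] lid z under tcp 0.1142 tcp [ 0.5887 -0.205   0.1122] F [-0.1  0.1  1.2]
clock: 5.15
tool_pos: [0.5885, -0.205, 0.1059]
ee_rot: [-180.0, -0.0, 76.2]
force: [1.3, -0.3, -0.5]
opening: -0.0
finger_force: 0.0
tilt 0.063 yaw -14.0 c [ 0.6069 -0.1671  0.1081] lid z under tcp 0.1086 tcp [ 0.5886 -0.205   0.106 ] F [-0.   1.2  0.5]
```

```bash
python3 -m inch '[[[0,0,0.05,0,0,0],[0,0,0.05,0,0,0],[0,0,0.05,0,0,0],[0,0,0,0,0,0],[0,0,0,0,0,0]]]'
python3 - <<'E'
from h import *
wlid()
im,d,P=cam('wrist')
print(P[270:345:8,310].round(4)); print(P[270:345:8,335].round(4))
E
```

```text
clock: 5.7
tool_pos: [0.5886, -0.2051, 0.1003]
ee_rot: [-180.0, -0.0, 76.2]
force: [-0.9, 0.3, 1.1]
opening: -0.0
finger_force: 0.8
tilt 0.001 yaw -89.7 c [ 0.6067 -0.1668  0.1036] lid z under tcp 0.1035 tcp [ 0.5887 -0.2051  0.1003] F [-0.4  0.3  1.8]
[[ 0.5897 -0.1858  0.1036]
 [ 0.589  -0.1885  0.1041]
 [ 0.5883 -0.1913  0.1045]
 [ 0.5875 -0.1944  0.1043]
 [ 0.5881 -0.1929  0.115 ]
 [ 0.588  -0.1937  0.1195]
 [ 0.5883 -0.1935  0.1259]
 [ 0.5884 -0.1934  0.1314]
 [ 0.5886 -0.1933  0.1367]
 [ 0.5887 -0.1934  0.1411]]
[[ 0.5983 -0.1881  0.1029]
 [ 0.5977 -0.1906  0.1043]
 [ 0.597  -0.1937  0.1041]
 [ 0.5962 -0.1967  0.104 ]
 [ 0.5962 -0.1953  0.1141]
 [ 0.596  -0.1956  0.1196]
 [ 0.5958 -0.1955  0.1256]
 [ 0.5957 -0.1953  0.1314]
 [ 0.5956 -0.1949  0.1369]
 [ 0.5954 -0.1952  0.1408]]
```

The lid is shut: its measured tilt is about 0. Next I'll lift off, open the gripper, then measure the card edge and where the fingertips really are.

```bash
python3 -m inch '[[[0,0,-0.5,0,0,0],[0,0,-0.9,0,0,0],[0,0,-0.9,0,0,0],[0,0,-0.9,0,0,0],[0,0,-0.9,0,0,0],[0,0,-0.5,0,0,0],[0,0,0,0,0,0]]]' 1
python3 - <<'E'
from h import *
go([.51,-.185,.3],76.7)
K={}
for n in('wrist','scene','top'):
    im,d,P=cam(n);np.savez(n+'3.npz',im=im,P=P)
    if n=='wrist': save(im,'w3.png')
    m=(P[...,2]>.125)&(P[...,2]<.15)&(np.hypot(P[...,0]-.511,P[...,1]+.185)<.08)
    q=P[m]
    if len(q)<20: print(n,len(q));continue
    r=cv2.minAreaRect(q[:,:2].astype(np.float32))
    print(n,len(q),np.round(r[0],4),np.round(r[1],4),round(r[2],2),'zmax',np.percentile(q[:,2],95).round(4))
    L=P[(abs(P[...,2]-.104)<.006)&(np.hypot(P[...,0]-.59,P[...,1]+.203)<.12)]
    r=cv2.minAreaRect(L[:,:2].astype(np.float32));print('   lid',np.round(r[0],4),np.round(r[1],4),round(r[2],2),L[:,2].mean())
E
```

```text
clock: 6.5
tool_pos: [0.5899, -0.2055, 0.2875]
ee_rot: [179.7, 0.0, 76.2]
force: [0.8, 0.0, -0.5]
opening: 0.0856
finger_force: 0.0
pos [ 0.5899 -0.2055  0.2875] rot [1.797e+02 2.000e-02 7.625e+01] t 6.5 shift units [ 0.02 -2.06 -0.32]
turn units [ 0.06  0.   -0.09]
wrist 2088 [ 0.5128 -0.1854] [0.1197 0.0066] 76.64 zmax 0.1405
   lid [ 0.5899 -0.2039] [0.1443 0.1614] 76.57 0.10363579702473853
scene 269 [ 0.514 -0.184] [0.1198 0.0127] 75.99 zmax 0.1402
   lid [ 0.5912 -0.2028] [0.145  0.1636] 75.95 0.10276957506874664
top 82 [ 0.517  -0.1545] [0.0568 0.0063] 76.69 zmax 0.1453
   lid [ 0.5919 -0.1788] [0.0932 0.1637] 76.39 0.10445270730901676
```

View pics/w3.png

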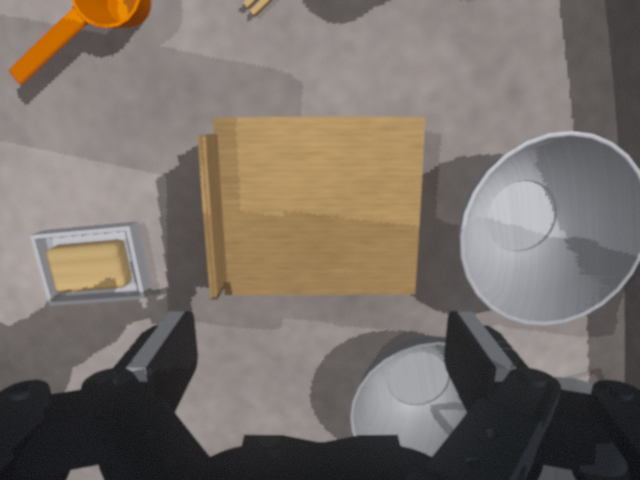

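The picture shows the carton shut, with the double edge at (210,215) and the open fingertips at (180,320) and (465,320). The wrist fit gives the card middle at (0.5128, -0.1854), yaw -13.4°.

Run:
```python
from h import *
P=np.load('wrist3.npz')['P'];s=telemetry.sense();M=R.from_euler('xyz',s['ee_rot'],degrees=True)
Q=M.inv().apply((P.reshape(-1,3)-s['tool_pos'])).reshape(P.shape)
m=(Q[...,2]<.06)&(abs(Q[...,0])<.05)
for sgn in(-1,1):
    q=Q[m&(Q[...,1]*sgn>0)];k=q[q[:,2]>np.percentile(q[:,2],97)]
    print(len(q),'tip z max',q[:,2].max(),k.mean(0).round(4),'inner y',abs(k[:,1]).min(),'x',q[:,0].min(),q[:,0].max())
go([.555,.213,.30],104)
```

```text
26878 tip z max -0.019841569049979198 [ 0.0029 -0.0426 -0.0267] inner y 0.040588038536242994 x -0.012815240902919129 0.020633892610097543
27167 tip z max -0.020466263601727586 [ 0.0029  0.0455 -0.0273] inner y 0.04344064107351787 x -0.01259059051402031 0.02114132013813046
pos [ 0.5885 -0.205   0.2832] rot [-1.7992e+02 -1.0000e-02  7.6250e+01] t 6.65 shift units [ 9.95 -3.3  -0.41]
turn units [-0.01 -0.01 -5.55]
```

```bash
python3 -m inch '[[[0.98,-0.33,-0.04,0,0,0],[0.98,-0.33,-0.04,0,0,0],[0.98,-0.33,-0.04,0,0,0],[0.98,-0.33,-0.04,0,0,0],[0.98,-0.33,-0.04,0,0,0],[0.98,-0.33,-0.04,0,0,0],[0.98,-0.33,-0.04,0,0,0],[0.98,-0.33,-0.04,0,0,0],[0.98,-0.33,-0.04,0,0,0],[0.98,-0.33,-0.04,0,0,0]]]'
python3 -m inch '[[[0,0,0,0,0,-0.92],[0,0,0,0,0,-0.92],[0,0,0,0,0,-0.92],[0,0,0,0,0,-0.92],[0,0,0,0,0,-0.92],[0,0,0,0,0,-0.92],[0,0,0,0,0,0],[0,0,0,0,0,0]]]'
python3 - <<'E'
from h import *
s=telemetry.sense();im,d,P=cam('wrist');np.savez('wrist4.npz',im=im,P=P)
near=np.hypot(P[...,0]-.557,P[...,1]-.214)<.075
def rect(q,n):
    r=cv2.minAreaRect(q[:,:2].astype(np.float32));print(n,len(q),np.round(r[0],4),np.round(r[1],4),round(r[2],2),'z',q[:,2].min().round(3),q[:,2].max().round(3))
rect(P[near&(abs(P[...,2]-.022)<.005)],'block')
C=P[near&(P[...,2]>.08)&(P[...,2]<.15)];rect(C,'clip')
rect(P[near&(P[...,2]>.12)&(P[...,2]<.15)],'cliptop')
rect(P[near&(P[...,2]>.055)&(P[...,2]<.075)],'strip')
ys,xs=np.where(near&(P[...,2]>.01)&(P[...,2]<.15));a=im[ys.min()-30:ys.max()+30,max(xs.min()-40,0):xs.max()+40]
print(ys.min(),ys.max(),xs.min(),xs.max());save(cv2.resize(a,None,fx=3,fy=3)[:600,:800],'w4.png')
go([.557,.214,.15],104)
E
```

```text
clock: 7.65
tool_pos: [0.5528, 0.2086, 0.2988]
ee_rot: [-179.9, 0.1, 76.2]
force: [0.5, 0.3, 0.0]
opening: 0.0851
finger_force: 0.0
clock: 8.45
tool_pos: [0.5533, 0.2069, 0.2993]
ee_rot: [-179.9, 0.0, 103.7]
force: [0.4, -0.2, 0.2]
opening: 0.0853
finger_force: 0.0
block 4800 [0.5605 0.2129] [0.0803 0.1008] 14.09 z 0.017 0.025
clip 2899 [0.5602 0.2147] [0.0537 0.0381] 12.89 z 0.08 0.139
cliptop 1080 [0.5601 0.2145] [0.0537 0.0305] 14.06 z 0.12 0.139
strip 119 [0.5593 0.2128] [0.0092 0.06  ] 10.58 z 0.055 0.073
137 236 289 369
pos [0.5534 0.207  0.2995] rot [-179.93    0.    103.72] t 8.5 shift units [0.15 0.13 3.74]
turn units [-0.01  0.   -0.06]
```

View pics/w4.png

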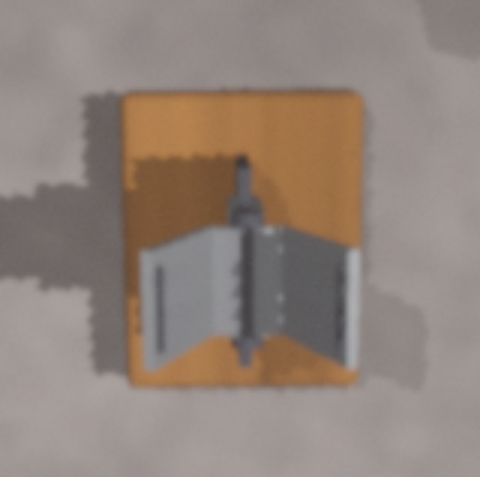

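The crop shows the steel clip's handles (140–360, 225–370) evenly splayed on the block, with the pivot at (245,295). It is centred at (0.560, 0.2146), yaw 14°, so I'll descend over it.

```bash
python3 -m inch '[[[0.17,0.18,0.6,0,0,0],[0,0,0.8,0,0,0],[0,0,0.8,0,0,0],[0,0,0.8,0,0,0],[0,0,0.6,0,0,0],[0,0,0.5,0,0,0],[0,0,0,0,0,0],[0,0,0,0,0,0]]]'
python3 -c "
from h import *
go([.5592,.2144,.097],104)"
```

```text
clock: 9.3
tool_pos: [0.559, 0.2154, 0.1365]
ee_rot: [-180.0, -0.0, 103.8]
force: [0.7, 0.9, -0.3]
opening: 0.0859
finger_force: 0.0
pos [0.559  0.2154 0.1365] rot [-179.97   -0.    103.79] t 9.3 shift units [-0.02  0.    0.99]
turn units [-0.01 -0.   -0.04]
```

```bash
python3 -m inch '[[[0,0,0.4,0,0,0],[0,0,0.4,0,0,0],[0,0,0.19,0,0,0],[0,0,0,0,0,0]]]'
python3 -m inch '[[[0,0,0,0,0,0],[0,0,0,0,0,0],[0,0,0,0,0,0],[0,0,0,0,0,0],[0,0,0,0,0,0],[0,0,0,0,0,0],[0,0,0,0,0,0],[0,0,0,0,0,0]]]' -1
python3 -m inch '[[[0,0,0,0,0,0],[0,0,0,0,0,0],[0,0,0,0,0,0]]]'
```

```text
clock: 9.7
tool_pos: [0.559, 0.2154, 0.0969]
ee_rot: [-180.0, -0.0, 103.8]
force: [-0.1, -0.6, 0.7]
opening: 0.0851
finger_force: 0.0
clock: 10.5
tool_pos: [0.559, 0.2154, 0.0967]
ee_rot: [-180.0, -0.0, 103.8]
force: [0.3, 0.1, -1.1]
opening: 0.0206
finger_force: 62.7
clock: 10.8
tool_pos: [0.559, 0.2154, 0.0967]
ee_rot: [-180.0, -0.0, 103.8]
force: [0.2, 0.2, -1.0]
opening: 0.0203
finger_force: 62.7
```

Opening is 20 mm at 63 N, so the clip is squeezed to its stop. Next is the lift.

```bash
python3 -m inch '[[[0,0,-0.2,0,0,0],[0,0,-0.3,0,0,0],[0,0,-0.5,0,0,0],[0,0,-0.5,0,0,0],[0,0,-0.8,0,0,0],[0,0,-0.8,0,0,0],[0,0,-0.8,0,0,0],[0,0,-0.8,0,0,0],[0,0,-0.4,0,0,0],[0,0,0,0,0,0],[0,0,0,0,0,0]]]'
python3 - <<'E'
from h import *
from station import telemetry
s=telemetry.sense();tp=s['tool_pos'];print(s['opening'],s['finger_force'])
M=R.from_euler('xyz',s['ee_rot'],degrees=True)
for n in('scene','top','wrist'):
    im,d,P=cam(n);np.savez(n+'5.npz',im=im,P=P)
    Q=M.inv().apply(P.reshape(-1,3)-tp).reshape(P.shape)
    m=(Q[...,2]>.004)&(Q[...,2]<.08)&(np.hypot(Q[...,0],Q[...,1])<.05)
    q=Q[m];print(n,len(q),q.min(0).round(4) if len(q) else'',q.max(0).round(4) if len(q) else'')
    if n=='scene':
        ys,xs=np.where(m);print(ys.min(),ys.max(),xs.min(),xs.max());y0=max(ys.min()-35,0)
        save(cv2.resize(im[y0:ys.max()+25,xs.min()-50:xs.max()+50],None,fx=4,fy=4)[:600,:800],'s5.png')
E
```

```text
clock: 11.9
tool_pos: [0.559, 0.2154, 0.3009]
ee_rot: [180.0, -0.0, 103.8]
force: [-0.3, -0.1, -0.5]
opening: 0.0203
finger_force: 62.7
0.02031705000271799 62.67263889312744
scene 315 [-0.0212 -0.0174  0.0042] [0.0206 0.0225 0.0563]
177 201 392 413
top 138 [-0.0195 -0.0233  0.0044] [0.0024 0.017  0.0572]
wrist 5686 [-0.0206 -0.021   0.0041] [0.0181 0.0198 0.0565]
```

View pics/s5.png

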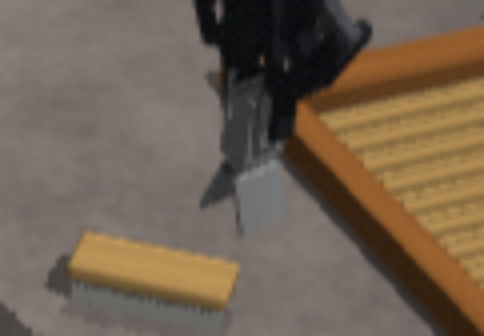

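The scene crop shows the clip held in the fingers, handles parallel and jaws spread (240,200). The jaw tips are about 56 mm below the TCP, symmetric about it. I'll carry it over the card next.

```bash
python3 -m inch '[[[0,0,0,0,0,0.5],[0,0,0,0,0,0.9],[0,0,0,0,0,0.9],[0,0,0,0,0,0.9],[0,0,0,0,0,0.9],[0,0,0,0,0,0.9],[0,0,0,0,0,0.43],[0,0,0,0,0,0]]]'
python3 -c "
from h import *
go([.5128,-.1854,.3],76.64)"
```

```text
clock: 12.85
tool_pos: [0.5587, 0.2153, 0.2998]
ee_rot: [-179.9, 0.1, 76.7]
force: [0.2, -1.2, -0.5]
opening: 0.0202
finger_force: 62.7
pos [0.5587 0.2153 0.2998] rot [-1.7992e+02  5.0000e-02  7.6670e+01] t 12.85 shift units [-10.01   1.19   0.  ]
turn units [-0.02  0.01  0.01]
```

```bash
python3 -m inch '[[[-0.5,0.05,0,0,0,0],[-0.9,0.1,0,0,0,0],[-1,0.12,0,0,0,0],[-1,0.12,0,0,0,0],[-1,0.12,0,0,0,0],[-1,0.12,0,0,0,0],[-1,0.12,0,0,0,0],[-1,0.12,0,0,0,0],[-1,0.12,0,0,0,0],[-0.9,0.12,0,0,0,0],[-0.5,0.06,0,0,0,0],[-0.2,0.02,0,0,0,0]]]'
python3 -m inch '[[[0,0,0,0,0,0],[0,0,0,0,0,0]]]'
cat > chk.py <<'E'
from h import *
s=telemetry.sense();tp=s['tool_pos'];M=R.from_euler('xyz',s['ee_rot'],degrees=True)
C=np.array([.5128,-.1854,.14]);W=R.from_euler('z',-13.36,degrees=True)
for n in('wrist','scene','top'):
    im,d,P=cam(n)
    Q=M.inv().apply(P.reshape(-1,3)-tp).reshape(P.shape);X=W.inv().apply(P.reshape(-1,3)-C).reshape(P.shape)
    m=(Q[...,2]>.02)&(Q[...,2]<.075)&(abs(Q[...,0])<.03)&(abs(Q[...,1])<.04)&(np.ptp(im.astype(int),axis=2)<25)
    q=X[m]
    if len(q): print(n,'clip in card frame',len(q),(1e3*q.min(0)).round(1),(1e3*q.max(0)).round(1))
    k=P[(P[...,2]>.128)&(P[...,2]<.15)&(np.hypot(P[...,0]-.513,P[...,1]+.185)<.08)&(np.ptp(im.astype(int),axis=2)>=30)]
    if len(k)>30:
        r=cv2.minAreaRect(k[:,:2].astype(np.float32));print('   card',len(k),np.round(r[0],4),np.round(r[1],4),round(r[2],2))
print(s['opening'],s['finger_force'])
E
python3 chk.py; python3 -c "
from h import *
go([.5128,-.1854,.1735],76.64)"
```

```text
clock: 14.05
tool_pos: [0.5122, -0.1871, 0.3003]
ee_rot: [-180.0, 0.0, 76.6]
force: [-0.4, 0.4, -1.6]
opening: 0.0205
finger_force: 62.7
clock: 14.25
tool_pos: [0.5131, -0.1842, 0.3006]
ee_rot: [-180.0, -0.0, 76.7]
force: [0.2, -0.0, -1.1]
opening: 0.0203
finger_force: 62.7
wrist clip in card frame 1977 [-20.4 -13.2 105.3] [ 20.2  18.5 140.6]
   card 782 [ 0.5167 -0.169 ] [0.0864 0.0051] 76.64
scene clip in card frame 260 [-17.  -16.  104.5] [ 22.3  20.3 140.4]
   card 225 [ 0.5143 -0.1838] [0.1195 0.0132] 75.4
top clip in card frame 65 [-23.   -3.3 105.2] [ 17.   18.  140.5]
   card 73 [ 0.517  -0.1536] [0.0546 0.0059] 75.85
0.020282368875511155 62.65713572502136
pos [ 0.5134 -0.1837  0.3008] rot [ 1.800e+02 -2.000e-02  7.679e+01] t 14.4 shift units [-0.04 -0.01  3.18]
turn units [ 0.   -0.    0.03]
```

The clip is centred on the card within about 1 mm, so it can go down 127 mm.

```bash
python3 -m inch '[[[-0.03,0,0.4,0,0,0],[0,0,0.5,0,0,0],[0,0,0.5,0,0,0],[0,0,0.5,0,0,0],[0,0,0.4,0,0,0],[0,0,0.3,0,0,0],[0,0,0.2,0,0,0],[0,0,0.2,0,0,0],[0,0,0.18,0,0,0],[0,0,0,0,0,0],[0,0,0,0,0,0],[0,0,0,0,0,0]]]'
python3 chk.py
python3 - <<'E'
from h import *
im,d,P=cam('wrist');i2,_,P2=cam('scene')
L=P2[(P2[...,2]>.09)&(P2[...,2]<.115)&(np.hypot(P2[...,0]-.60,P2[...,1]+.205)<.07)]
c=L.mean(0);n=np.linalg.svd(L-c,full_matrices=False)[2][2];print('lid tilt',np.arccos(abs(n[2])),c)
save(np.hstack([cv2.resize(im[60:420,120:520],(400,360)),cv2.resize(i2[205:305,195:305],(396,360))]),'f6.png')
E
```

```text
clock: 15.6
tool_pos: [0.5133, -0.1861, 0.174]
ee_rot: [180.0, 0.0, 76.7]
force: [0.4, 0.3, -0.5]
opening: 0.0202
finger_force: 62.7
wrist clip in card frame 1984 [-19.8 -14.8 -37. ] [20.9 16.8 14. ]
   card 1704 [ 0.5184 -0.1872] [0.1207 0.0175] 76.62
scene clip in card frame 210 [-12.  -20.4 -38.2] [24.  18.  13.8]
   card 152 [ 0.5143 -0.184 ] [0.1196 0.0097] 76.97
top clip in card frame 45 [-22.4  -1.6 -20.2] [-5.9 15.9 14. ]
   card 61 [ 0.5188 -0.1497] [0.0166 0.0464] 3.02
0.02024362544337883 62.6557195186615
lid tilt 0.0030464822474183537 [ 0.60267096 -0.20580439  0.1026632 ]
```

View pics/f6.png

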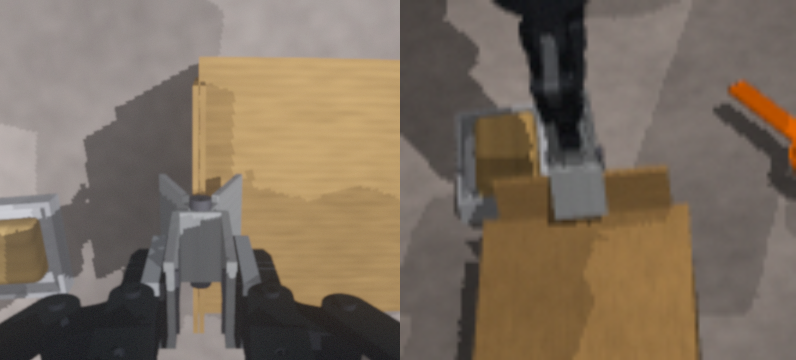

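The picture shows the jaws straddling the card edge symmetrically: left view tips at (165,180) and (240,180), card at (198,140). The lid is shut and there is no contact force, so I'm handing in.

```bash
python3 -c "
from h import *
s=telemetry.sense();print(s['clock'],abs(s['qvel']).max());print(job.hand_in())"
```

```text
15.85 0.09066327068087154
the job is handed in; nothing more can be done
None
```

I handed the job in at about 16 s. The lid is shut (tilt about 0.003 rad), and the clip is held squeezed to its stop, jaws centred over the double card edge with tips about 21 mm below its top; the wrist force showed no contact with the carton, and the judge gave no verdict.

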